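# Make up the grinding and sanding arbors

## Robot

A 7-joint arm with a two-finger parallel gripper is mounted at the origin on the work surface. World frame = base frame: x ahead of the robot, y to its left, z up, the work surface at z = 0. Lengths are in m, angles in degrees, forces in N, time in s.
With the tool pointing down it reaches from about 0.35 to 0.775 m from the base axis. Payload 3.1 kg.
Tool frame: the origin (TCP) lies between the finger pads; the fingertips stand 22 mm ahead of it and the grasp point (between the pads) lies 3 mm ahead of it; z points along the fingers, y is the line along which they close (so a half turn about z gives the same grasp; the last joint's range is limited). The gripper opens to 85 mm and grips with 20 to 120 N. Pads are 22 mm wide; open, the fingers measure 114 mm over their backs; the gripper's body (76 mm by 85 mm) begins 54 mm behind the grasp point. The pads swing forward as they close: fully open they stand 13 mm farther back than shut.
Start: joints at [68.142, 17.813, 0.802, 86.603, -0.252, 75.585, -1.558], TCP at [0.183, -0.519, 0.253] pointing down, gripper open.
Joint ranges: [-154.91, 154.91], [-16.99, 109.72], [-72.82, 74.43], [7.12, 147.25], [-82.49, 262.49], [11.32, 116.49], [-174.64, 174.64]. Speed limits (degrees/s): [159.86, 159.86, 180, 180, 180, 180, 180].

## Interface

Orientations are given as a 3x3 rotation matrix whose columns are the frame's x, y, z axes.
In Python, from workcell import manip, vision gives the robot as it stands.
- The arm moves only by the tool apply_moves, never from a script. Its argument "series" is a list of rows, each a list of 3 entries, a list of its own where there are three numbers: the shift along the tool's x, y, z as a fraction of full scale, then the turn, a rotation vector about the tool's x, y, z as a fraction of full scale, then the opening, from -1 (shut) to 1 (fully open). A call has 1 to 20 rows; each row shifts and turns the commanded pose from where the row before left it, along the tool's axes as they then stand; what a row does not reach is not made up. Full scale, the value 1, is 3 cm for a shift and 5 degrees for a turn. A row lasts 1/8 s, in which the tool goes at most 62.5 mm and 10.7 degrees, less where a joint would pass 70% of its speed; a pose out of reach is approached as far as the arm can. A call with a number of a shift or a turn outside -1 to 1 is refused whole. A call with a gripper value outside its range is refused whole. The fingers move at their own pace and stop on an object; "force" is the grip in N (left out, the last holds). Time passes only in rows, so rows that do not move let the fingers close. It gives the time, the measured TCP pose, the force, the opening and the grip force at its end, in the units of the state.
- manip.get_state(): the state, without advancing time (a new reading comes with each control period).
- vision.read_camera(name): name is "scene" or "top"; returns (picture, depth): 480x640x3 uint8, red, green, blue; 480x640 float32, m along the optical axis (not along the pixel's ray), 0 where there is no reading.
- vision.camera_info(name): a dict with "mtx" (3x3 intrinsics, pixels), "R" (3x3) and "t" (3): a world point X has camera coordinates R X + t. Camera axes: x right, y down, z forward; pixel columns grow to the right and rows downward; lengths in m; the calibration is good to about 2 mm. A picture is of the moment at which its call begins. camera_info takes no time and is no camera call.
- manip.sign_off(): hands the job in; it is judged then, once.
Trained networks look in the newest picture that a camera, given by its name, has taken for a name from the list of things; names that differ only in an ending like _2 or _b are one class to them, and where a whole thing is asked for, a point or a joint stands for the part that bears it (a point fixed in the world has none). Each returns a list of dicts, best first, with "confidence" (0 to 1); they miss things now and then, are a little off and sometimes report something else, mostly with a low value. They report only what shows in the picture. A call takes as long as a camera call. They do not tell look-alikes from the thing itself.
- vision.spot_in(camera, query): "uv" ([column, row] in pixels, amid what is visible of it).
- vision.trace(camera, query): "region" (480x640 bool, what is visible of it) and "uv" ([column, row] in pixels, amid what is visible of it).
- vision.spot_point(camera, query): "uv" ([column, row] in pixels: a listed point, or the origin of a listed thing).
The state is a dict: "time_s": time; "joints": joint angles; "joint_velocities": joint speeds; "joint_efforts": joint torques, N m; "tcp_pos": TCP position; "eef_rot": TCP orientation; "ft_force": force on the tool from outside, world axes, zero at the start; "torque": the same for the moment, N m; "opening": opening from 0.0 (shut) to 1.0 (fully open); "gripper_force": force on a finger pad.
Only numpy, scipy, OpenCV 4.12 (cv2) and the standard library are available. Lean on these libraries where they do the work, as an engineer would, in place of code of your own. Each camera call takes 0.05 s, during which the arm holds its last target. There are 200 camera calls.

## Task

Make up the two arbors for the next job. On the spindle with the square foot, stack the stepped steel flange first (wide side down, as it lies), then the grinding wheel, then the hexagonal collar; on the spindle with the round foot, put the wooden sanding drum and then the round brass collar, each part seated fully down on the one below. Leave the spanner, the screwdriver and the tin where they are.

Things in the scene. Friction and masses are not known exactly. Their poses are not given: they have to be found in the camera images.
- square_stand: Arbor stand with a SQUARE dark steel foot, fixed to the bench: foot 94 x 94 x 14 mm with four bright bolt heads (2 mm high) near its corners; from its centre rises a steel spindle of 14 mm diameter whose top is 72 mm above the bench (58 mm above the foot's top; the last 6 mm taper to 8 mm diameter). Origin: centre of the foot's underside, on the spindle axis, z up, x and y along the foot's sides.
- round_stand: Arbor stand with a ROUND dark steel foot, fixed to the bench: foot 94 mm diameter, 14 mm thick; the same spindle (14 mm diameter, top 72 mm above the bench, last 6 mm tapered). Origin: centre of the foot's underside, on the spindle axis, z up.
- flange: Stepped steel flange, 0.1 to 0.2 kg, lying wide side down: disc 64 mm diameter and 5 mm thick, on it a hub 36 mm diameter that rises to 18 mm above the underside; through bore 20 mm diameter. Can be gripped by the hub (the part 5 to 18 mm above the underside). Origin: centre of the underside, z up along the bore.
- wheel: Grinding wheel, reddish-brown stone, lying flat: 58 mm diameter, 20 mm thick, through bore 20 mm diameter, about 0.13 kg. Origin: centre of the underside, z up along the bore.
- hex_collar: Dark steel hexagonal collar, lying flat: 34 mm across flats, 14 mm high, hexagonal through bore 20 mm across flats, about 0.08 kg. Origin: centre of the underside, z up along the bore; the x axis is square to one pair of flats (the others at 60 degrees).
- drum: Wooden sanding drum standing on end: 44 mm diameter, 30 mm high, speckled tan sleeve with plain wood ends, through bore 20 mm diameter, about 0.06 kg. Origin: centre of the underside, z up along the bore.
- round_collar: Round brass collar lying flat: 30 mm diameter, 16 mm high, through bore 20 mm diameter, about 0.06 kg. Origin: centre of the underside, z up along the bore.
- spanner: Bystander: steel spanner 160 mm long, lying loose on the bench; leave it alone. Origin: its middle, at the underside; x along its length.
- screwdriver: Bystander: screwdriver 170 mm long, lying loose on the bench; leave it alone. Origin: its middle, at the underside; x along its length.
- tin: Bystander: closed tin, 60 mm diameter, 55 mm high, standing loose on the bench; leave it alone. Origin: centre of its underside.
Mind the look-alikes: they are no part of the job. There is more than one size of the wheel; the job needs the largest.

How it is judged (in metres and radians):
At the end, for the whole second after the job is handed in: Flange, grinding wheel and hexagonal collar sit in that order from the bottom on the square-foot spindle, and drum then brass collar on the round-foot spindle: each within 6 mm of the spindle axis, within 4 mm of its seated height, level within 0.1 rad, at rest (horizontal distance between each of flange, wheel, hex_collar and square_stand below 0.006 m and z of flange in the frame of square_stand between 0.01 and 0.018 m and angle between each of flange, wheel, hex_collar, drum, round_collar's own z axis and vertical below 0.1 rad and linear speed of each of flange, wheel, hex_collar, drum, round_collar below 0.02 m/s and angular speed of each of flange, wheel, hex_collar, drum, round_collar below 0.2 rad/s and z of wheel in the frame of square_stand between 0.028 and 0.036 m and z of hex_collar in the frame of square_stand between 0.048 and 0.056 m and horizontal distance between each of drum, round_collar and round_stand below 0.006 m and z of drum in the frame of round_stand between 0.01 and 0.018 m and z of round_collar in the frame of round_stand between 0.04 and 0.048 m); the robot touches nothing.
It fails at once if the spanner is moved by more than 25 mm (distance of spanner from where it was at the start of the episode above 0.025 m).
It fails at once if the screwdriver is moved by more than 25 mm (distance of screwdriver from where it was at the start of the episode above 0.025 m).
It fails at once if the tin is moved by more than 25 mm (distance of tin from where it was at the start of the episode above 0.025 m).
It also fails if it takes over 139 s, if anything falls off the work surface, if the arm or the gripper's body presses on something with over 40 N, if the wrist force passes 120 N, or if a joint passes its speed limit or range.

## Working session

There is one attempt and no reset: what is moved stays moved. The work goes in short steps, Python scripts to look and compute and a tool call to move; the robot and the scene stay as the last step left them, time stands still between calls to the robot, and variables do not carry over. Pictures are saved under pics/ and viewed, at most 14 in all, crops included, and the job is handed in when it is done.

Besides the shell and the picture viewer there is one more tool, called by a JSON object that holds its "api" and its "payload", one argument or row to a line. apply_moves: Moves the arm, as the interface text tells. Its arguments: {"type":"object","properties":{"series":{"type":"array"},"force":{"type":"number"}},"required":["series"]}

```bash
mkdir -p pics; ls
python3 - <<'E'
from workcell import manip, vision
import cv2
for n in("top","scene"):
    p,d=vision.read_camera(n); cv2.imwrite(f"pics/{n}0.png",p[:,:,::-1])
    i=vision.camera_info(n); print(n,i)
s=manip.get_state(); print(s['tcp_pos'],s['eef_rot'],s['opening'],s['time_s'])
for q in "square_stand round_stand flange wheel hex_collar drum round_collar spanner screwdriver tin".split():
    print(q,[(a['uv'],round(a['confidence'],2)) for a in vision.spot_in("top",q)])
E
```

```text
pics
top {'mtx': array([[615.66657515,   0.        , 316.59615231],
       [  0.        , 615.66657515, 242.72897211],
       [  0.        ,   0.        ,   1.        ]]), 'R': array([[ 0.00194318, -0.99999201, -0.00349449],
       [-0.99818514, -0.00172932, -0.06019499],
       [ 0.06018847,  0.00360511, -0.99818052]]), 't': array([0.02629488, 0.53854275, 1.07397334])}
scene {'mtx': array([[582.05467544,   0.        , 318.33895698],
       [  0.        , 582.05467544, 243.5956716 ],
       [  0.        ,   0.        ,   1.        ]]), 'R': array([[ 0.85050741,  0.525876  ,  0.00956944],
       [ 0.40136798, -0.63716551, -0.6579695 ],
       [-0.33991305,  0.5634488 , -0.75298378]]), 't': array([-0.46462458, -0.1590123 ,  1.28599298])}
[ 0.18313779 -0.51796036  0.25232298] [[ 9.42785155e-01  3.33399974e-01 -7.79749461e-04]
 [ 3.33400880e-01 -9.42783008e-01  2.01307398e-03]
 [-6.39757280e-05 -2.15786543e-03 -9.99997670e-01]] 1.006245610616831 0.1
square_stand [([276.8, 201.0], 0.8)]
round_stand [([379.8, 205.7], 0.72)]
flange [([356.0, 306.5], 0.61), ([164.3, 285.7], 0.6)]
wheel [([310.3, 346.2], 0.91), ([357.5, 305.1], 0.66), ([377.4, 351.3], 0.56)]
hex_collar [([516.5, 306.8], 0.52)]
drum [([534.7, 218.7], 0.77)]
round_collar [([148.4, 203.9], 0.65), ([165.4, 287.7], 0.57)]
spanner [([202.0, 200.6], 0.74)]
screwdriver [([458.0, 215.9], 0.7)]
tin [([344.1, 128.1], 0.97)]
```

View pics/top0.png

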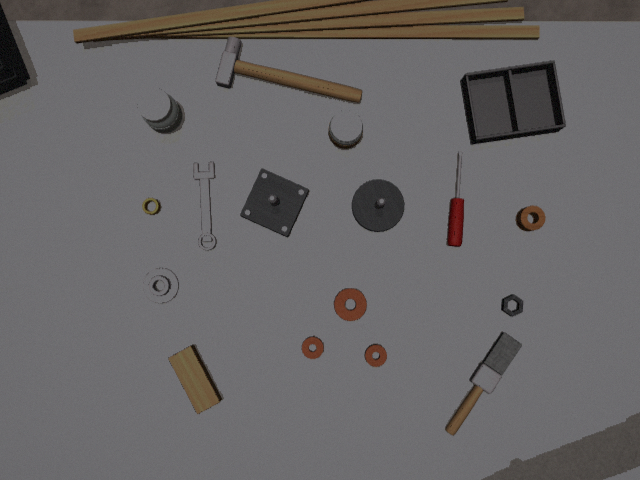

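View pics/scene0.png

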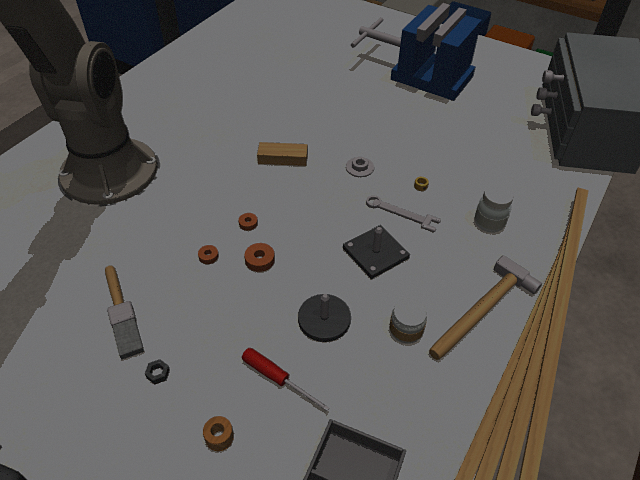

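Wheel candidates are at (350,304), (313,348) and (376,355). The one at (350,304) is clearly the widest, so I'll measure all three and confirm in a crop.

```bash
cat > h.py <<'E'
from workcell import manip, vision
import numpy as np, cv2
def cloud(n="top",k=1):
    ds=[]
    for _ in range(k):
        p,d=vision.read_camera(n); ds.append(d)
    d=np.median(ds,0)
    i=vision.camera_info(n); v,u=np.mgrid[:480,:640]
    r=np.stack([(u-i['mtx'][0,2])/i['mtx'][0,0],(v-i['mtx'][1,2])/i['mtx'][1,1],np.ones_like(u)],-1)*d[...,None]
    return p,d,(r-i['t'])@i['R']
def toplane(uv,z,n="top"):
    i=vision.camera_info(n); uv=np.atleast_2d(np.asarray(uv,float))
    r=np.c_[(uv-i['mtx'][:2,2])/i['mtx'][0,0],np.ones(len(uv))]@i['R']; c=-i['R'].T@i['t']
    return c+r*((z-c[2])/r[:,2])[:,None]
E
python3 - <<'E'
from h import *
p,d,X=cloud(k=5); np.save("X.npy",X)
print("table z",np.median(X[250:290,220:300,2]),X[250:290,220:300,2].std())
for n,(u,v),h,R in [("flange",(162,285),.018,22),("hub",(161,285),.018,22),("wheel",(350,304),.02,24),("w2",(313,348),.02,16),("w3",(376,355),.02,16),("hex",(512,305),.014,16),("drum",(532,218),.03,20),("rc",(151,206),.016,14),("sq",(275,202),.014,45),("rd",(378,205),.014,36)]:
    s=np.s_[v-R:v+R,u-R:u+R]; Z=X[s][...,2]
    lo=.009 if n in("hub",) else .0025 if n=="flange" else h/2
    m=((Z>lo)&(Z<.2)).astype(np.uint8); 
    cs,_=cv2.findContours(m,cv2.RETR_EXTERNAL,cv2.CHAIN_APPROX_NONE); c=max(cs,key=cv2.contourArea)
    q=c[:,0,:]+[u-R,v-R]; zt=.005 if n=="flange" else h
    W=toplane(q,zt)[:,:2].astype(np.float32)*1000
    e=cv2.minEnclosingCircle(W); M=cv2.moments(W.reshape(-1,1,2)); a=cv2.minAreaRect(W)
    el=cv2.fitEllipse(W)
    print(n,"z95",np.percentile(Z[m>0],90).round(4),"enc",np.round(e[0],1),round(2*e[1],1),"cen",round(M['m10']/M['m00'],1),round(M['m01']/M['m00'],1),"ell",np.round(el[0],1),np.round(el[1],1),"rect",np.round(a[1],1),round(a[2],1))
for q,u,v in (("sq",275,202),("rd",378,205)):
    s=np.s_[v-30:v+30,u-30:u+30]; m=X[s][...,2]>.05; P=X[s][m]; print(q,"spindle",m.sum(),np.median(P,0),P.max(0))
    if m.any():
        vv,uu=np.nonzero(m); print(uu.mean()+u-30,vv.mean()+v-30)
c1=cv2.resize(p[270:380,280:400],None,fx=3,fy=3,interpolation=2)
c2=cv2.resize(p[285:325,492:532],(330,330),interpolation=2)
cv2.imwrite("pics/crop1.png",np.hstack([c1,c2])[:,:,::-1])
E
```

```text
table z 0.0009602647049788422 0.0011001000475768042
flange z95 0.0187 enc [463.2 306.5] 69.0 cen 463.2 305.9 ell [463.3 305.9] [62.  63.2] rect [64.1 64. ] 78.5
hub z95 0.0199 enc [463.  304.9] 36.8 cen 463.0 304.9 ell [463.  304.9] [33.8 36. ] rect [33.4 35.4] 0.1
wheel z95 0.0222 enc [431.  -31.2] 57.4 cen 430.9 -31.2 ell [430.9 -31.2] [55.9 56.2] rect [55.9 56.1] 0.1
w2 z95 0.0158 enc [355.2  34.9] 38.5 cen 355.3 34.8 ell [355.3  34.7] [36.5 37.1] rect [36.4 36.7] 0.1
w3 z95 0.0157 enc [342.1 -75.6] 38.6 cen 342.0 -75.7 ell [342.  -75.7] [36.9 37.4] rect [36.6 38.1] 89.8
hex z95 0.0163 enc [ 429.2 -317.9] 39.4 cen 429.6 -317.6 ell [ 429.6 -317.7] [35.5 36.3] rect [34.3 38.8] 26.4
drum z95 0.0322 enc [ 582.  -348.3] 48.4 cen 582.4 -348.1 ell [ 582.4 -348.1] [42.9 47.3] rect [45.5 44.2] 89.0
rc z95 0.0178 enc [604.6 323.1] 31.1 cen 604.4 323.1 ell [604.3 323.1] [27.9 30.4] rect [26.8 30.4] 0.1
sq z95 0.0167 enc [611.2 103.1] 130.0 cen 611.1 103.1 ell [611.1 103.1] [109.1 109.5] rect [94.4 94.1] 65.8
rd z95 0.0167 enc [606.1 -81.4] 94.2 cen 606.3 -81.1 ell [606.3 -81.1] [91.7 92.6] rect [90.8 93.1] 89.9
sq spindle 66 [0.60996374 0.10254231 0.06965509] [0.61832264 0.10973687 0.07491386]
272.04545454545456 198.6060606060606
rd spindle 67 [ 0.60575018 -0.08024747  0.0694383 ] [ 0.61331558 -0.07438154  0.07454051]
380.2089552238806 201.52238805970148
```

View pics/crop1.png

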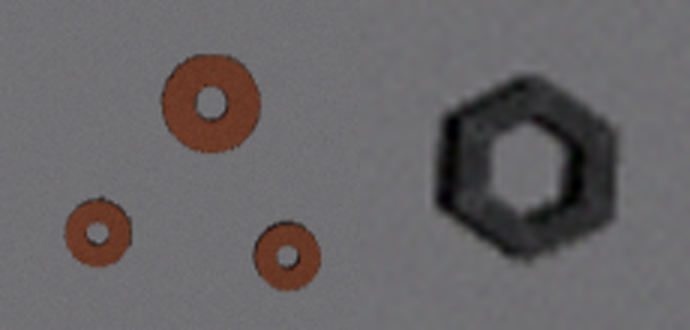

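The crop shows the large wheel at (350,304), 56 mm measured, while the other two are about 37 mm. So (350,304) → world (0.431, -0.031) is the right one. The hexagon's flats face about ±y, turned about −4°. Next I'll refine the centres using only top-surface pixels.

```bash
cat >> h.py <<'E'
def go(xyz,a=None,rows=1):
    """tool-frame total shift in full-scale units (and turn) to bring the TCP to xyz"""
    s=manip.get_state(); R=np.array(s['eef_rot']); d=R.T@(np.array(xyz)-s['tcp_pos'])/.03
    cur=np.degrees(np.arctan2(R[1,0],R[0,0]))
    print("t",round(s['time_s'],2),"tcp",np.round(s['tcp_pos'],4),"yaw",round(cur,2),"z",np.round(R[:,2],4),"| total",np.round(d,3),"per row",np.round(d/rows,4),"turn z total",None if a is None else round(-(a-cur)/5,3))
E
python3 - <<'E'
from h import *
X=np.load("X.npy")
for n,(u,v),h,R in [("hub",(161,285),.018,22),("wheel",(350,304),.02,24),("hex",(512,305),.014,16),("drum",(532,218),.03,20),("rc",(151,206),.016,14)]:
    Z=X[v-R:v+R,u-R:u+R,2]; m=((Z>h-.003)&(Z<.2)).astype(np.uint8)
    cs,_=cv2.findContours(m,cv2.RETR_EXTERNAL,cv2.CHAIN_APPROX_NONE); c=max(cs,key=cv2.contourArea)
    W=toplane(c[:,0,:]+[u-R,v-R],h)[:,:2].astype(np.float32)*1000
    hl=cv2.convexHull(W); el=cv2.fitEllipse(W); e=cv2.minEnclosingCircle(W);M=cv2.moments(hl)
    print(n,"enc",np.round(e[0],1),round(2*e[1],1),"hullcen",round(M['m10']/M['m00'],1),round(M['m01']/M['m00'],1),"ell",np.round(el[0],1),np.round(el[1],1))
go([.5835,-.349,.20],-3.6,1)
E
```

```text
hub enc [463.4 305.8] 35.9 hullcen 463.0 305.7 ell [463.  305.7] [33.7 34.2]
wheel enc [430.9 -31.2] 57.3 hullcen 430.9 -31.3 ell [430.8 -31.2] [55.8 56.1]
hex enc [ 429.3 -318.1] 39.2 hullcen 429.7 -318.1 ell [ 429.6 -318.1] [34.9 35.6]
drum enc [ 582.7 -350. ] 44.6 hullcen 583.0 -350.0 ell [ 582.9 -350.1] [41.8 43. ]
rc enc [604.8 323.5] 30.1 hullcen 604.5 323.8 ell [604.5 323.7] [27.8 28.8]
t 0.85 tcp [ 0.1833 -0.5186  0.2533] yaw 19.47 z [-0.e+00 -1.e-04 -1.e+00] | total [14.46  -0.883  1.776] per row [14.4602 -0.8827  1.7764] turn z total 4.614
```

{"api": "apply_moves", "payload": {
  "series": [
    [[0, 0, 0], [0, 0, 0.923], 1],
    [[0, 0, 0], [0, 0, 0.923], 1],
    [[0, 0, 0], [0, 0, 0.923], 1],
    [[0, 0, 0], [0, 0, 0.923], 1],
    [[0, 0, 0], [0, 0, 0.922], 1],
    [[0, 0, 0], [0, 0, 0], 1]
  ]
}}

```text
time_s: 1.6
tcp_pos: [0.1834, -0.5186, 0.2533]
eef_rot: [[0.998, -0.062, -0.0], [-0.062, -0.998, -0.0], [-0.0, 0.0, -1.0]]
ft_force: [0.1, -0.4, 0.0]
opening: 1.001
gripper_force: 0.0
```

```bash
python3 -c "
from h import *
go([.583,-.350,.12],-3.6,16)"
```

```text
t 1.6 tcp [ 0.1834 -0.5186  0.2533] yaw -3.54 z [-1.e-04 -1.e-04 -1.e+00] | total [12.948 -6.432  4.443] per row [ 0.8093 -0.402   0.2777] turn z total 0.011
```

{"api": "apply_moves", "payload": {
  "series": [
    [[0.809, -0.402, 0.278], [0, 0, 0], 1],
    [[0.809, -0.402, 0.278], [0, 0, 0], 1],
    [[0.809, -0.402, 0.278], [0, 0, 0], 1],
    [[0.809, -0.402, 0.278], [0, 0, 0], 1],
    [[0.809, -0.402, 0.278], [0, 0, 0], 1],
    [[0.809, -0.402, 0.278], [0, 0, 0], 1],
    [[0.809, -0.402, 0.278], [0, 0, 0], 1],
    [[0.809, -0.402, 0.278], [0, 0, 0], 1],
    [[0.809, -0.402, 0.278], [0, 0, 0], 1],
    [[0.809, -0.402, 0.278], [0, 0, 0], 1],
    [[0.809, -0.402, 0.278], [0, 0, 0], 1],
    [[0.809, -0.402, 0.278], [0, 0, 0], 1],
    [[0.809, -0.402, 0.278], [0, 0, 0], 1],
    [[0.809, -0.402, 0.278], [0, 0, 0], 1],
    [[0.809, -0.402, 0.278], [0, 0, 0], 1],
    [[0.809, -0.402, 0.278], [0, 0, 0], 1],
    [[0, 0, 0], [0, 0, 0], 1],
    [[0, 0, 0], [0, 0, 0], 1]
  ]
}}

```text
time_s: 3.85
tcp_pos: [0.5822, -0.3513, 0.1198]
eef_rot: [[0.998, -0.063, -0.001], [-0.063, -0.998, -0.001], [-0.001, 0.001, -1.0]]
ft_force: [0.1, 0.3, -0.1]
opening: 0.999
gripper_force: 0.0
```

```bash
python3 -c "
from h import *
go([.583,-.350,.032],-3.6,6)"
```

```text
t 3.85 tcp [ 0.5822 -0.3513  0.1198] yaw -3.62 z [-0.0012 -0.0011 -1.    ] | total [ 0.027 -0.048  2.928] per row [ 0.0045 -0.008   0.488 ] turn z total -0.004
```

{"api": "apply_moves", "payload": {
  "series": [
    [[0.027, -0.048, 0.5], [0, 0, 0], 1],
    [[0, 0, 0.5], [0, 0, 0], 1],
    [[0, 0, 0.5], [0, 0, 0], 1],
    [[0, 0, 0.5], [0, 0, 0], 1],
    [[0, 0, 0.5], [0, 0, 0], 1],
    [[0, 0, 0.5], [0, 0, 0], 1],
    [[0, 0, 0], [0, 0, 0], 1],
    [[0, 0, 0], [0, 0, 0], -1],
    [[0, 0, 0], [0, 0, 0], -1],
    [[0, 0, 0], [0, 0, 0], -1],
    [[0, 0, 0], [0, 0, 0], -1],
    [[0, 0, 0], [0, 0, 0], -1],
    [[0, 0, 0], [0, 0, 0], -1],
    [[0, 0, 0], [0, 0, 0], -1],
    [[0, 0, 0], [0, 0, 0], -1]
  ],
  "force": 35
}}

```text
time_s: 5.72
tcp_pos: [0.5848, -0.3494, 0.0311]
eef_rot: [[0.998, -0.063, 0.002], [-0.063, -0.998, -0.001], [0.002, 0.001, -1.0]]
ft_force: [0.0, 0.1, 6.2]
opening: 0.499
gripper_force: 36.0
```

{"api": "apply_moves", "payload": {
  "series": [
    [[0, 0, -0.4], [0, 0, 0], -1],
    [[0, 0, -0.6], [0, 0, 0], -1],
    [[0, 0, -0.8], [0, 0, 0], -1],
    [[0, 0, -0.8], [0, 0, 0], -1],
    [[0, 0, -0.8], [0, 0, 0], -1],
    [[0, 0, -0.6], [0, 0, 0], -1],
    [[0, 0, 0], [0, 0, 0], -1],
    [[0, 0, 0], [0, 0, 0], -1]
  ]
}}

```text
time_s: 6.72
tcp_pos: [0.5833, -0.3486, 0.1489]
eef_rot: [[0.998, -0.063, -0.002], [-0.063, -0.998, 0.001], [-0.002, -0.001, -1.0]]
ft_force: [-0.2, 0.9, -0.6]
opening: 0.501
gripper_force: 35.7
```

```bash
python3 -c "
from h import *
go([.6065,-.0813,.15],-3.6,12)
s=manip.get_state();print(s['ft_force'],s['opening'])"
```

```text
t 6.72 tcp [ 0.5833 -0.3486  0.1489] yaw -3.6 z [-1.7e-03  9.0e-04 -1.0e+00] | total [ 0.213 -8.942 -0.031] per row [ 0.0178 -0.7452 -0.0026] turn z total 0.001
[-0.17967027  0.9446686  -0.64065191] 0.5010398560494408
```

{"api": "apply_moves", "payload": {
  "series": [
    [[0.018, -0.745, 0], [0, 0, 0], -1],
    [[0.018, -0.745, 0], [0, 0, 0], -1],
    [[0.018, -0.745, 0], [0, 0, 0], -1],
    [[0.018, -0.745, 0], [0, 0, 0], -1],
    [[0.018, -0.745, 0], [0, 0, 0], -1],
    [[0.018, -0.745, 0], [0, 0, 0], -1],
    [[0.018, -0.745, 0], [0, 0, 0], -1],
    [[0.018, -0.745, 0], [0, 0, 0], -1],
    [[0.018, -0.745, 0], [0, 0, 0], -1],
    [[0.018, -0.745, 0], [0, 0, 0], -1],
    [[0.018, -0.745, 0], [0, 0, 0], -1],
    [[0.018, -0.745, 0], [0, 0, 0], -1],
    [[0, 0, 0], [0, 0, 0], -1],
    [[0, 0, 0], [0, 0, 0], -1],
    [[0, 0, 0], [0, 0, 0], -1]
  ]
}}

```text
time_s: 8.6
tcp_pos: [0.607, -0.0837, 0.1498]
eef_rot: [[0.998, -0.065, -0.0], [-0.065, -0.998, -0.001], [-0.0, 0.001, -1.0]]
ft_force: [-0.4, -0.9, -1.0]
opening: 0.502
gripper_force: 35.7
```

```bash
python3 -c "
from h import *
go([.6065,-.0813,.085],-3.6,12)
import cv2
p,d=vision.read_camera('scene');cv2.imwrite('pics/s1.png',cv2.resize(p[200:380,230:430],None,fx=3,fy=3)[:,:,::-1])"
```

```text
t 8.6 tcp [ 0.607  -0.0837  0.1498] yaw -3.75 z [-2.0e-04 -1.4e-03 -1.0e+00] | total [-0.022 -0.082  2.16 ] per row [-0.0018 -0.0068  0.18  ] turn z total -0.03
```

View pics/s1.png

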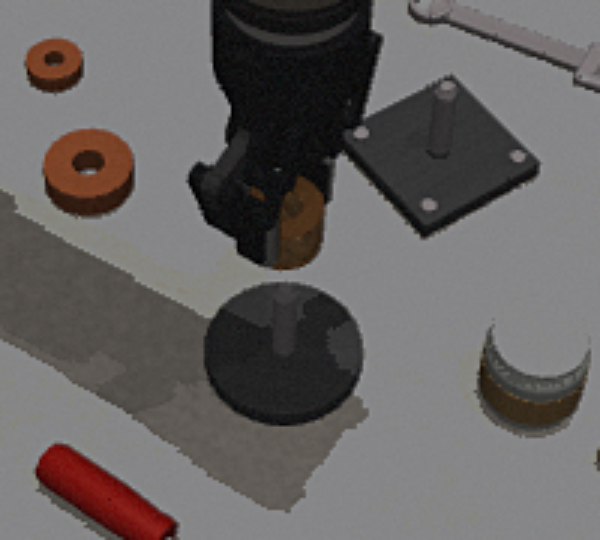

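The drum is held level just above the round spindle (scene ≈ (325,275)). I'll correct y and lower it.

{"api": "apply_moves", "payload": {
  "series": [
    [[-0.02, -0.07, 0.3], [0, 0, 0], -1],
    [[0, 0, 0.4], [0, 0, 0], -1],
    [[0, 0, 0.4], [0, 0, 0], -1],
    [[0, 0, 0.2], [0, 0, 0], -1],
    [[0, 0, 0.2], [0, 0, 0], -1],
    [[0, 0, 0.2], [0, 0, 0], -1],
    [[0, 0, 0.2], [0, 0, 0], -1],
    [[0, 0, 0], [0, 0, 0], -1],
    [[0, 0, 0], [0, 0, 0], -1]
  ]
}}

```text
time_s: 9.78
tcp_pos: [0.607, -0.0795, 0.0931]
eef_rot: [[0.998, -0.063, 0.001], [-0.063, -0.998, -0.0], [0.001, 0.0, -1.0]]
ft_force: [1.0, -0.2, -0.2]
opening: 0.5
gripper_force: 35.7
```

{"api": "apply_moves", "payload": {
  "series": [
    [[0, 0, 0.25], [0, 0, 0], -1],
    [[0, 0, 0.25], [0, 0, 0], -1],
    [[0, 0, 0.25], [0, 0, 0], -1],
    [[0, 0, 0.25], [0, 0, 0], -1],
    [[0, 0, 0.25], [0, 0, 0], -1],
    [[0, 0, 0.22], [0, 0, 0], -1],
    [[0, 0, 0], [0, 0, 0], -1],
    [[0, 0, 0], [0, 0, 0], -1]
  ]
}}

```text
time_s: 10.78
tcp_pos: [0.607, -0.0796, 0.049]
eef_rot: [[0.998, -0.063, 0.001], [-0.063, -0.998, -0.0], [0.001, 0.0, -1.0]]
ft_force: [-0.7, 0.7, -0.7]
opening: 0.504
gripper_force: 35.7
```

```bash
python3 -c "
from h import *
for i in range(6):
  s=manip.get_state();print(np.round(s['tcp_pos'],4),np.round(s['ft_force'],1)); vision.read_camera('top')"
```

```text
[ 0.607  -0.0796  0.049 ] [-0.7  0.7 -0.7]
[ 0.6071 -0.0796  0.0491] [ 0.4 -0.3 -0.5]
[ 0.6071 -0.0796  0.0492] [-0.6  0.8 -0.1]
[ 0.6071 -0.0796  0.0492] [ 0.3  0.1 -0.5]
[ 0.607  -0.0796  0.0492] [-0.2  0.2 -0.4]
[ 0.607  -0.0796  0.0491] [ 0.3  0.2 -1. ]
```

{"api": "apply_moves", "payload": {
  "series": [
    [[0, 0, 0.1], [0, 0, 0], -1],
    [[0, 0, 0.03], [0, 0, 0], -1],
    [[0, 0, 0], [0, 0, 0], 0.5],
    [[0, 0, 0], [0, 0, 0], 0.5],
    [[0, 0, 0], [0, 0, 0], 0.5],
    [[0, 0, 0], [0, 0, 0], 0.5],
    [[0, 0, -0.5], [0, 0, 0], 0.5],
    [[0, 0, -0.7], [0, 0, 0], 0.5],
    [[0, 0, -0.9], [0, 0, 0], 0.5],
    [[0, 0, -0.9], [0, 0, 0], 1],
    [[0, 0, -0.9], [0, 0, 0], 1],
    [[0, 0, 0], [0, 0, 0], 1],
    [[0, 0, 0], [0, 0, 0], 1]
  ]
}}

```text
time_s: 12.7
tcp_pos: [0.6064, -0.0795, 0.1618]
eef_rot: [[0.998, -0.063, -0.0], [-0.063, -0.998, -0.0], [-0.0, 0.0, -1.0]]
ft_force: [-0.2, -0.3, -0.2]
opening: 0.999
gripper_force: 0.0
```

```bash
python3 -c "
from h import *
go([.463,.3057,.15],-3.6,16)"
```

```text
t 12.7 tcp [ 0.6064 -0.0795  0.1618] yaw -3.6 z [-4.e-04 -0.e+00 -1.e+00] | total [ -5.576 -12.516   0.394] per row [-0.3485 -0.7823  0.0246] turn z total 0.0
```

{"api": "apply_moves", "payload": {
  "series": [
    [[-0.349, -0.782, 0], [0, 0, 0], 1],
    [[-0.349, -0.782, 0], [0, 0, 0], 1],
    [[-0.349, -0.782, 0], [0, 0, 0], 1],
    [[-0.349, -0.782, 0], [0, 0, 0], 1],
    [[-0.349, -0.782, 0], [0, 0, 0], 1],
    [[-0.349, -0.782, 0], [0, 0, 0], 1],
    [[-0.349, -0.782, 0], [0, 0, 0], 1],
    [[-0.349, -0.782, 0], [0, 0, 0], 1],
    [[-0.349, -0.782, 0], [0, 0, 0], 1],
    [[-0.349, -0.782, 0], [0, 0, 0], 1],
    [[-0.349, -0.782, 0], [0, 0, 0], 1],
    [[-0.349, -0.782, 0], [0, 0, 0], 1],
    [[-0.349, -0.782, 0], [0, 0, 0], 1],
    [[-0.349, -0.782, 0], [0, 0, 0], 1],
    [[-0.349, -0.782, 0], [0, 0, 0], 1],
    [[-0.349, -0.782, 0], [0, 0, 0], 1],
    [[0, 0, 0], [0, 0, 0], 1],
    [[0, 0, 0], [0, 0, 0], 1]
  ]
}}

```text
time_s: 14.95
tcp_pos: [0.4634, 0.3038, 0.161]
eef_rot: [[0.998, -0.064, -0.001], [-0.064, -0.998, -0.002], [-0.001, 0.002, -1.0]]
ft_force: [0.7, 0.2, 0.2]
opening: 1.0
gripper_force: 0.0
```

```bash
python3 -c "
from h import *
go([.463,.3057,.06],-3.6,6)
p,d,X=cloud('top'); 
import cv2
cv2.imwrite('pics/t1.png',cv2.resize(p[130:330,120:460],None,fx=2,fy=2)[:,:,::-1])
# round stand: drum
u,v,R=380,203,34
for lo in(.041,.062):
  m=(X[v-R:v+R,u-R:u+R,2]>lo).astype('uint8'); yy,xx=np.nonzero(m); print(lo,m.sum(),np.median(X[v-R:v+R,u-R:u+R][m>0],0))
"
```

```text
t 14.95 tcp [0.4634 0.3038 0.161 ] yaw -3.67 z [-8.0e-04 -2.3e-03 -1.0e+00] | total [-0.016 -0.07   3.367] per row [-0.0027 -0.0116  0.5612] turn z total -0.013
0.041 469 [ 0.60378486 -0.07847609  0.0457075 ]
0.062 80 [ 0.60353395 -0.07820583  0.07262991]
```

View pics/t1.png

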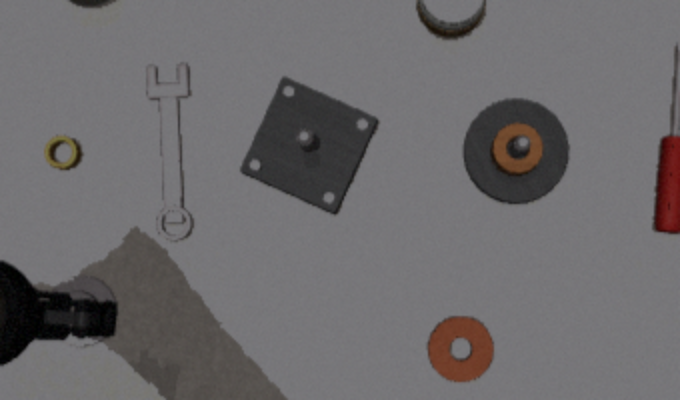

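Drum seated: its top reads about 46 mm, in line with the spindle (crop (517,150)). Now down to the flange hub.

{"api": "apply_moves", "payload": {
  "series": [
    [[-0.016, -0.06, 0.6], [0, 0, 0], 1],
    [[0, 0, 0.8], [0, 0, 0], 1],
    [[0, 0, 0.8], [0, 0, 0], 1],
    [[0, 0, 0.8], [0, 0, 0], 1],
    [[0, 0, 0.8], [0, 0, 0], 0.3],
    [[0, 0, 0.4], [0, 0, 0], 0.3],
    [[0, 0, 0], [0, 0, 0], 0.3],
    [[0, 0, 0], [0, 0, 0], 0.3],
    [[0, 0, 0], [0, 0, 0], 0.3]
  ]
}}

```text
time_s: 16.12
tcp_pos: [0.4635, 0.3079, 0.0369]
eef_rot: [[0.998, -0.063, 0.002], [-0.063, -0.998, 0.001], [0.002, -0.001, -1.0]]
ft_force: [-0.0, 1.1, -0.1]
opening: 0.651
gripper_force: 0.0
```

{"api": "apply_moves", "payload": {
  "series": [
    [[0, 0.05, 0.15], [0, 0, 0], 0.3],
    [[0, 0, 0], [0, 0, 0], 0.3],
    [[0, 0, 0], [0, 0, 0], -1],
    [[0, 0, 0], [0, 0, 0], -1],
    [[0, 0, 0], [0, 0, 0], -1],
    [[0, 0, 0], [0, 0, 0], -1],
    [[0, 0, 0], [0, 0, 0], -1],
    [[0, 0, 0], [0, 0, 0], -1]
  ],
  "force": 50
}}

```text
time_s: 17.12
tcp_pos: [0.4627, 0.306, 0.0318]
eef_rot: [[0.998, -0.063, 0.0], [-0.063, -0.998, 0.0], [0.0, -0.0, -1.0]]
ft_force: [-1.7, -0.8, 4.9]
opening: 0.39
gripper_force: 49.5
```

{"api": "apply_moves", "payload": {
  "series": [
    [[0, 0, -0.3], [0, 0, 0], -1],
    [[0, 0, -0.5], [0, 0, 0], -1],
    [[0, 0, -0.8], [0, 0, 0], -1],
    [[0, 0, -0.8], [0, 0, 0], -1],
    [[0, 0, -0.8], [0, 0, 0], -1],
    [[0, 0, -0.6], [0, 0, 0], -1],
    [[0, 0, 0], [0, 0, 0], -1],
    [[0, 0, 0], [0, 0, 0], -1]
  ]
}}

```text
time_s: 18.12
tcp_pos: [0.4622, 0.3055, 0.1448]
eef_rot: [[0.998, -0.063, -0.001], [-0.063, -0.998, -0.001], [-0.001, 0.001, -1.0]]
ft_force: [0.3, 0.1, -1.9]
opening: 0.393
gripper_force: 49.8
```

```bash
python3 -c "
from h import *
go([.6113,.1032,.145],-3.6,12)
p,d,X=cloud('scene'); 
import cv2
cv2.imwrite('pics/s2.png',cv2.resize(p[60:260,280:460],None,fx=3,fy=3)[:,:,::-1])
"
```

```text
t 18.12 tcp [0.4622 0.3055 0.1448] yaw -3.6 z [-9.e-04 -7.e-04 -1.e+00] | total [ 5.383e+00  6.419e+00 -6.000e-03] per row [ 4.486e-01  5.349e-01 -5.000e-04] turn z total 0.0
```

View pics/s2.png

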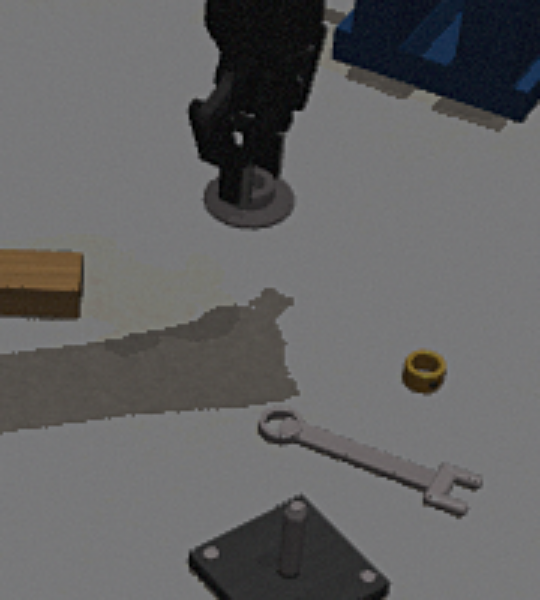

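The flange is held level (crop (250,200)). Moving it to the square spindle.

{"api": "apply_moves", "payload": {
  "series": [
    [[0.449, 0.535, 0], [0, 0, 0], -1],
    [[0.449, 0.535, 0], [0, 0, 0], -1],
    [[0.449, 0.535, 0], [0, 0, 0], -1],
    [[0.449, 0.535, 0], [0, 0, 0], -1],
    [[0.449, 0.535, 0], [0, 0, 0], -1],
    [[0.449, 0.535, 0], [0, 0, 0], -1],
    [[0.449, 0.535, 0], [0, 0, 0], -1],
    [[0.449, 0.535, 0], [0, 0, 0], -1],
    [[0.449, 0.535, 0], [0, 0, 0], -1],
    [[0.449, 0.535, 0], [0, 0, 0], -1],
    [[0.449, 0.535, 0], [0, 0, 0], -1],
    [[0.449, 0.535, 0], [0, 0, 0], -1],
    [[0, 0, 0.3], [0, 0, 0], -1],
    [[0, 0, 0], [0, 0, 0], -1],
    [[0, 0, 0], [0, 0, 0], -1]
  ]
}}

```text
time_s: 20.05
tcp_pos: [0.611, 0.1052, 0.1361]
eef_rot: [[0.998, -0.06, -0.001], [-0.06, -0.998, 0.001], [-0.001, -0.001, -1.0]]
ft_force: [0.4, -0.3, -1.3]
opening: 0.396
gripper_force: 49.8
```

```bash
python3 -c "
from h import *
go([.6113,.1032,.095],-3.6,12)"
```

```text
t 20.05 tcp [0.611  0.1052 0.1361] yaw -3.46 z [-0.0012  0.001  -1.    ] | total [0.015 0.067 1.369] per row [0.0012 0.0056 0.1141] turn z total 0.027
```

{"api": "apply_moves", "payload": {
  "series": [
    [[0.01, 0.03, 0.3], [0, 0, 0], -1],
    [[0, 0, 0.3], [0, 0, 0], -1],
    [[0, 0, 0.2], [0, 0, 0], -1],
    [[0, 0, 0.2], [0, 0, 0], -1],
    [[0, 0, 0.2], [0, 0, 0], -1],
    [[0, 0, 0.2], [0, 0, 0], -1],
    [[0, 0, 0], [0, 0, 0], -1],
    [[0, 0, 0], [0, 0, 0], -1]
  ]
}}

```text
time_s: 21.05
tcp_pos: [0.6123, 0.1027, 0.0945]
eef_rot: [[0.998, -0.063, 0.0], [-0.063, -0.998, 0.0], [0.0, -0.0, -1.0]]
ft_force: [0.2, -0.0, -1.6]
opening: 0.389
gripper_force: 49.8
```

{"api": "apply_moves", "payload": {
  "series": [
    [[0, 0, 0.3], [0, 0, 0], -1],
    [[0, 0, 0.3], [0, 0, 0], -1],
    [[0, 0, 0.3], [0, 0, 0], -1],
    [[0, 0, 0.3], [0, 0, 0], -1],
    [[0, 0, 0.2], [0, 0, 0], -1],
    [[0, 0, 0.15], [0, 0, 0], -1],
    [[0, 0, 0], [0, 0, 0], -1]
  ]
}}

```text
time_s: 21.92
tcp_pos: [0.6119, 0.1026, 0.0475]
eef_rot: [[0.998, -0.063, -0.001], [-0.063, -0.998, -0.0], [-0.001, 0.0, -1.0]]
ft_force: [0.3, -0.2, -0.0]
opening: 0.392
gripper_force: 49.8
```

{"api": "apply_moves", "payload": {
  "series": [
    [[0, 0, 0.06], [0, 0, 0], -1],
    [[0, 0, 0], [0, 0, 0], -1],
    [[0, 0, 0], [0, 0, 0], 0.3],
    [[0, 0, 0], [0, 0, 0], 0.3],
    [[0, 0, 0], [0, 0, 0], 0.3],
    [[0, 0, 0], [0, 0, 0], 0.3],
    [[0, 0, -0.5], [0, 0, 0], 0.3],
    [[0, 0, -0.7], [0, 0, 0], 0.3],
    [[0, 0, -0.9], [0, 0, 0], 0.5],
    [[0, 0, -0.9], [0, 0, 0], 1],
    [[0, 0, -0.9], [0, 0, 0], 1],
    [[0, 0, 0], [0, 0, 0], 1],
    [[0, 0, 0], [0, 0, 0], 1]
  ]
}}

```text
time_s: 23.55
tcp_pos: [0.6118, 0.1025, 0.163]
eef_rot: [[0.998, -0.063, -0.0], [-0.063, -0.998, -0.0], [-0.0, 0.0, -1.0]]
ft_force: [-0.4, -0.1, -0.4]
opening: 0.999
gripper_force: 0.0
```

```bash
python3 -c "
from h import *
go([.4309,-.0313,.12],-3.6,9)"
```

```text
t 23.55 tcp [0.6118 0.1025 0.163 ] yaw -3.6 z [-4.e-04 -2.e-04 -1.e+00] | total [-5.737  4.83   1.435] per row [-0.6374  0.5367  0.1595] turn z total 0.001
```

{"api": "apply_moves", "payload": {
  "series": [
    [[-0.637, 0.537, 0.16], [0, 0, 0], 1],
    [[-0.637, 0.537, 0.16], [0, 0, 0], 1],
    [[-0.637, 0.537, 0.16], [0, 0, 0], 1],
    [[-0.637, 0.537, 0.16], [0, 0, 0], 1],
    [[-0.637, 0.537, 0.16], [0, 0, 0], 1],
    [[-0.637, 0.537, 0.16], [0, 0, 0], 1],
    [[-0.637, 0.537, 0.16], [0, 0, 0], 1],
    [[-0.637, 0.537, 0.16], [0, 0, 0], 1],
    [[-0.637, 0.537, 0.16], [0, 0, 0], 1],
    [[0, 0, 0.1], [0, 0, 0], 1],
    [[0, 0, 0], [0, 0, 0], 1],
    [[0, 0, 0], [0, 0, 0], 1]
  ]
}}

```text
time_s: 25.05
tcp_pos: [0.4323, -0.0305, 0.1169]
eef_rot: [[0.998, -0.061, 0.001], [-0.061, -0.998, 0.0], [0.001, -0.0, -1.0]]
ft_force: [0.6, 0.2, 0.6]
opening: 1.0
gripper_force: 0.0
```

```bash
python3 -c "
from h import *
go([.4309,-.0313,.03],-3.6,6)
p,d,X=cloud('top'); 
u,v,R=273,200,20
Z=X[v-R:v+R,u-R:u+R]
for a,b in((.028,.045),(.062,.1),(.0,.025)):
  m=(Z[...,2]>a)&(Z[...,2]<b); print(a,m.sum(),np.median(Z[m],0))
import cv2
cv2.imwrite('pics/t2.png',cv2.resize(np.hstack([p[165:235,240:310],p[270:340,315:385]]),None,fx=5,fy=5)[:,:,::-1])
"
```

```text
t 25.05 tcp [ 0.4323 -0.0305  0.1169] yaw -3.52 z [ 6.e-04  4.e-04 -1.e+00] | total [-0.045  0.032  2.896] per row [-0.0075  0.0053  0.4826] turn z total 0.017
0.028 223 [0.6102834  0.10025092 0.0325742 ]
0.062 58 [0.61057638 0.10267882 0.07049675]
0.0 1289 [0.61607085 0.107061   0.01767257]
```

View pics/t2.png

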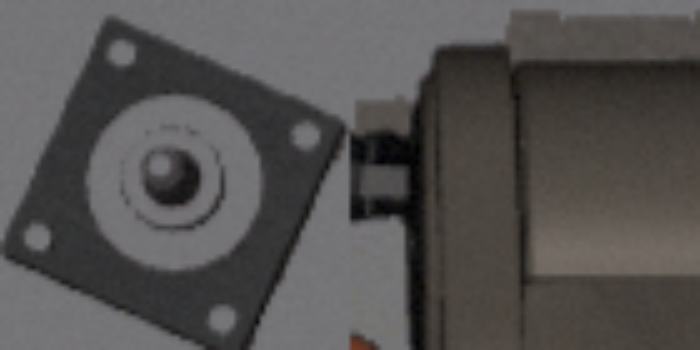

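The flange is seated and centred on the square foot, with the hub top at about 32 mm. Now the wheel.

{"api": "apply_moves", "payload": {
  "series": [
    [[-0.025, 0.015, 0.5], [0, 0, 0], 1],
    [[0, 0, 0.6], [0, 0, 0], 1],
    [[0, 0, 0.6], [0, 0, 0], 1],
    [[0, 0, 0.6], [0, 0, 0], 1],
    [[0, 0, 0.5], [0, 0, 0], 1],
    [[0, 0, 0.2], [0, 0, 0], 1],
    [[0, 0, 0], [0, 0, 0], 1],
    [[0, 0, 0], [0, 0, 0], -1],
    [[0, 0, 0], [0, 0, 0], -1],
    [[0, 0, 0], [0, 0, 0], -1],
    [[0, 0, 0], [0, 0, 0], -1],
    [[0, 0, 0], [0, 0, 0], -1],
    [[0, 0, 0], [0, 0, 0], -1],
    [[0, 0, 0], [0, 0, 0], -1]
  ],
  "force": 50
}}

```text
time_s: 26.85
tcp_pos: [0.4314, -0.0317, 0.0281]
eef_rot: [[0.998, -0.063, 0.002], [-0.063, -0.998, -0.0], [0.002, 0.0, -1.0]]
ft_force: [-1.5, 1.4, 7.3]
opening: 0.652
gripper_force: 51.4
```

{"api": "apply_moves", "payload": {
  "series": [
    [[0, 0, -0.3], [0, 0, 0], -1],
    [[0, 0, -0.5], [0, 0, 0], -1],
    [[0, 0, -0.8], [0, 0, 0], -1],
    [[0, 0, -0.8], [0, 0, 0], -1],
    [[0, 0, -0.8], [0, 0, 0], -1],
    [[0, 0, -0.6], [0, 0, 0], -1],
    [[0, 0, 0], [0, 0, 0], -1],
    [[0, 0, 0], [0, 0, 0], -1]
  ]
}}

```text
time_s: 27.85
tcp_pos: [0.4299, -0.0317, 0.1403]
eef_rot: [[0.998, -0.063, -0.001], [-0.063, -0.998, -0.0], [-0.001, 0.0, -1.0]]
ft_force: [0.6, 0.1, -1.1]
opening: 0.646
gripper_force: 53.2
```

```bash
python3 -c "
from h import *
go([.6113,.1032,.14],-3.6,10)
p,d,X=cloud('scene'); 
import cv2
cv2.imwrite('pics/s3.png',cv2.resize(p[130:330,170:370],None,fx=3,fy=3)[:,:,::-1])
"
```

```text
t 27.85 tcp [ 0.4299 -0.0317  0.1403] yaw -3.6 z [-0.0012 -0.     -1.    ] | total [ 5.752e+00 -4.866e+00  4.000e-03] per row [ 5.752e-01 -4.866e-01  4.000e-04] turn z total 0.001
```

View pics/s3.png

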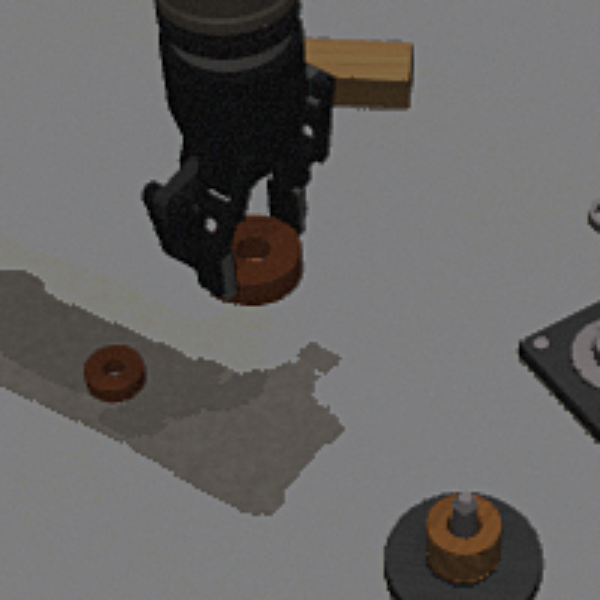

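The wheel is held level (crop (255,260)). Over to the square spindle.

{"api": "apply_moves", "payload": {
  "series": [
    [[0.575, -0.487, 0], [0, 0, 0], -1],
    [[0.575, -0.487, 0], [0, 0, 0], -1],
    [[0.575, -0.487, 0], [0, 0, 0], -1],
    [[0.575, -0.487, 0], [0, 0, 0], -1],
    [[0.575, -0.487, 0], [0, 0, 0], -1],
    [[0.575, -0.487, 0], [0, 0, 0], -1],
    [[0.575, -0.487, 0], [0, 0, 0], -1],
    [[0.575, -0.487, 0], [0, 0, 0], -1],
    [[0.575, -0.487, 0], [0, 0, 0], -1],
    [[0.575, -0.487, 0], [0, 0, 0], -1],
    [[0, 0, 0.3], [0, 0, 0], -1],
    [[0, 0, 0], [0, 0, 0], -1],
    [[0, 0, 0], [0, 0, 0], -1]
  ]
}}

```text
time_s: 29.52
tcp_pos: [0.611, 0.1022, 0.1312]
eef_rot: [[0.998, -0.064, -0.002], [-0.064, -0.998, -0.001], [-0.002, 0.001, -1.0]]
ft_force: [-0.5, 0.5, -1.3]
opening: 0.651
gripper_force: 53.2
```

```bash
python3 -c "
from h import *
go([.6113,.1032,.09],-3.6,12)"
```

```text
t 29.52 tcp [0.611  0.1022 0.1312] yaw -3.65 z [-0.0019 -0.001  -1.    ] | total [ 0.011 -0.037  1.373] per row [ 0.0009 -0.0031  0.1144] turn z total -0.011
```

{"api": "apply_moves", "payload": {
  "series": [
    [[0.005, -0.015, 0.3], [0, 0, 0], -1],
    [[0, 0, 0.3], [0, 0, 0], -1],
    [[0, 0, 0.2], [0, 0, 0], -1],
    [[0, 0, 0.2], [0, 0, 0], -1],
    [[0, 0, 0.2], [0, 0, 0], -1],
    [[0, 0, 0.2], [0, 0, 0], -1],
    [[0, 0, 0], [0, 0, 0], -1],
    [[0, 0, 0], [0, 0, 0], -1]
  ]
}}

```text
time_s: 30.52
tcp_pos: [0.6123, 0.1038, 0.09]
eef_rot: [[0.998, -0.063, 0.0], [-0.063, -0.998, 0.0], [0.0, -0.0, -1.0]]
ft_force: [0.6, -0.1, -1.2]
opening: 0.651
gripper_force: 53.2
```

{"api": "apply_moves", "payload": {
  "series": [
    [[0, 0, 0.2], [0, 0, 0], -1],
    [[0, 0, 0.2], [0, 0, 0], -1],
    [[0, 0, 0.2], [0, 0, 0], -1],
    [[0, 0, 0.15], [0, 0, 0], -1],
    [[0, 0, 0.1], [0, 0, 0], -1],
    [[0, 0, 0], [0, 0, 0], -1],
    [[0, 0, 0], [0, 0, 0], -1]
  ]
}}

```text
time_s: 31.4
tcp_pos: [0.6123, 0.1038, 0.0646]
eef_rot: [[0.998, -0.063, 0.0], [-0.063, -0.998, 0.0], [0.0, -0.0, -1.0]]
ft_force: [-0.2, -0.3, -1.3]
opening: 0.652
gripper_force: 53.2
```

{"api": "apply_moves", "payload": {
  "series": [
    [[0, 0, 0.07], [0, 0, 0], -1],
    [[0, 0, 0], [0, 0, 0], -1],
    [[0, 0, 0], [0, 0, 0], 0.9],
    [[0, 0, 0], [0, 0, 0], 0.9],
    [[0, 0, 0], [0, 0, 0], 0.9],
    [[0, 0, 0], [0, 0, 0], 0.9],
    [[0, 0, -0.5], [0, 0, 0], 0.9],
    [[0, 0, -0.7], [0, 0, 0], 1],
    [[0, 0, -0.9], [0, 0, 0], 1],
    [[0, 0, -0.9], [0, 0, 0], 1],
    [[0, 0, 0], [0, 0, 0], 1],
    [[0, 0, 0], [0, 0, 0], 1]
  ]
}}

```text
time_s: 32.9
tcp_pos: [0.6118, 0.1037, 0.1522]
eef_rot: [[0.998, -0.063, -0.0], [-0.063, -0.998, -0.0], [-0.0, 0.0, -1.0]]
ft_force: [0.3, -0.8, -0.1]
opening: 1.003
gripper_force: 0.0
```

```bash
python3 -c "
from h import *
go([.4295,-.3181,.15],-3.6,16)"
```

```text
t 32.9 tcp [0.6118 0.1037 0.1522] yaw -3.59 z [-4.e-04 -2.e-04 -1.e+00] | total [-5.183 14.412  0.077] per row [-0.3239  0.9008  0.0048] turn z total 0.001
```

{"api": "apply_moves", "payload": {
  "series": [
    [[-0.324, 0.901, 0], [0, 0, 0], 1],
    [[-0.324, 0.901, 0], [0, 0, 0], 1],
    [[-0.324, 0.901, 0], [0, 0, 0], 1],
    [[-0.324, 0.901, 0], [0, 0, 0], 1],
    [[-0.324, 0.901, 0], [0, 0, 0], 1],
    [[-0.324, 0.901, 0], [0, 0, 0], 1],
    [[-0.324, 0.901, 0], [0, 0, 0], 1],
    [[-0.324, 0.901, 0], [0, 0, 0], 1],
    [[-0.324, 0.901, 0], [0, 0, 0], 1],
    [[-0.324, 0.901, 0], [0, 0, 0], 1],
    [[-0.324, 0.901, 0], [0, 0, 0], 1],
    [[-0.324, 0.901, 0], [0, 0, 0], 1],
    [[-0.324, 0.901, 0], [0, 0, 0], 1],
    [[-0.324, 0.901, 0], [0, 0, 0], 1],
    [[-0.324, 0.901, 0], [0, 0, 0], 1],
    [[-0.324, 0.901, 0], [0, 0, 0], 1],
    [[0, 0, 0.5], [0, 0, 0], 0.3],
    [[0, 0, 0.5], [0, 0, 0], 0.3],
    [[0, 0, 0], [0, 0, 0], 0.3],
    [[0, 0, 0], [0, 0, 0], 0.3]
  ]
}}

```text
time_s: 35.4
tcp_pos: [0.4303, -0.317, 0.122]
eef_rot: [[0.998, -0.061, -0.0], [-0.061, -0.998, 0.001], [-0.0, -0.001, -1.0]]
ft_force: [0.4, 0.8, -0.4]
opening: 0.647
gripper_force: 0.0
```

```bash
python3 -c "
from h import *
go([.4295,-.3181,.026],-3.6,6)
p,d,X=cloud('top'); 
u,v,R=273,200,24
Z=X[v-R:v+R,u-R:u+R]
for a,b in((.047,.06),(.064,.1)):
  m=(Z[...,2]>a)&(Z[...,2]<b); print(a,m.sum(),np.median(Z[m],0),(Z[m].max(0)+Z[m].min(0))/2)
"
```

```text
t 35.4 tcp [ 0.4303 -0.317   0.122 ] yaw -3.48 z [-2.e-04  7.e-04 -1.e+00] | total [-0.024  0.041  3.2  ] per row [-0.0041  0.0069  0.5334] turn z total 0.023
0.047 790 [0.61118757 0.10308341 0.05271619] [0.61097963 0.10325566 0.0534963 ]
0.064 53 [0.61085915 0.10301103 0.07034543] [0.61138731 0.10377118 0.07015692]
```

{"api": "apply_moves", "payload": {
  "series": [
    [[-0.012, 0.02, 0.5], [0, 0, 0], 0.3],
    [[0, 0, 0.7], [0, 0, 0], 0.3],
    [[0, 0, 0.7], [0, 0, 0], 0.3],
    [[0, 0, 0.6], [0, 0, 0], 0.3],
    [[0, 0, 0.4], [0, 0, 0], 0.3],
    [[0, 0, 0.25], [0, 0, 0], 0.3],
    [[0, 0, 0], [0, 0, 0], 0.3],
    [[0, 0, 0], [0, 0, 0], -1],
    [[0, 0, 0], [0, 0, 0], -1],
    [[0, 0, 0], [0, 0, 0], -1],
    [[0, 0, 0], [0, 0, 0], -1],
    [[0, 0, 0], [0, 0, 0], -1],
    [[0, 0, 0], [0, 0, 0], -1]
  ],
  "force": 40
}}

```text
time_s: 37.08
tcp_pos: [0.4301, -0.3193, 0.0287]
eef_rot: [[0.998, -0.063, 0.002], [-0.063, -0.998, -0.001], [0.002, 0.001, -1.0]]
ft_force: [0.2, -0.1, 5.6]
opening: 0.382
gripper_force: 40.4
```

{"api": "apply_moves", "payload": {
  "series": [
    [[0, 0, -0.3], [0, 0, 0], -1],
    [[0, 0, -0.6], [0, 0, 0], -1],
    [[0, 0, -0.9], [0, 0, 0], -1],
    [[0, 0, -0.9], [0, 0, 0], -1],
    [[0, 0, -0.9], [0, 0, 0], -1],
    [[0, 0, -0.6], [0, 0, 0], -1],
    [[0, 0, 0], [0, 0, 0], -1],
    [[0, 0, 0], [0, 0, 0], -1]
  ]
}}

```text
time_s: 38.08
tcp_pos: [0.4285, -0.3181, 0.1527]
eef_rot: [[0.998, -0.063, -0.002], [-0.063, -0.998, 0.001], [-0.002, -0.001, -1.0]]
ft_force: [0.3, -0.2, -1.8]
opening: 0.382
gripper_force: 39.9
```

```bash
python3 -c "
from h import *
go([.6113,.1032,.15],-3.6,16)
p,d,X=cloud('scene'); 
import cv2
cv2.imwrite('pics/s4.png',cv2.resize(p[230:430,70:270],None,fx=3,fy=3)[:,:,::-1])
"
```

```text
t 38.08 tcp [ 0.4285 -0.3181  0.1527] yaw -3.6 z [-0.002   0.0014 -1.    ] | total [  5.201 -14.398   0.096] per row [ 0.325  -0.8999  0.006 ] turn z total 0.001
```

View pics/s4.png

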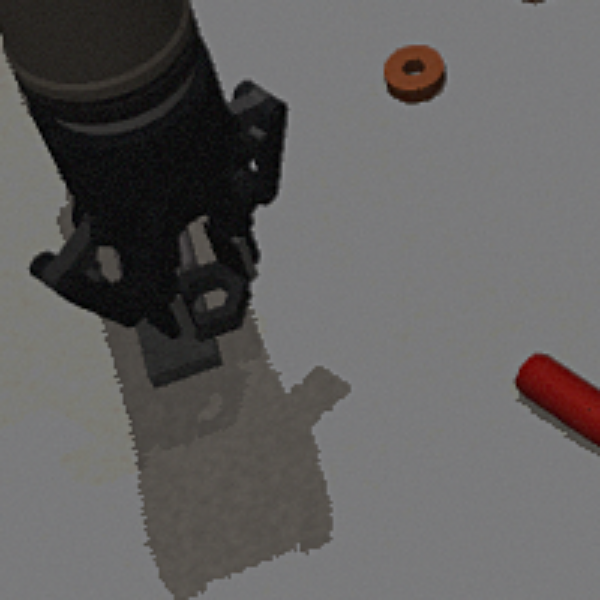

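The hex collar is held level by its flats (crop (215,300)). Over to the square spindle.

{"api": "apply_moves", "payload": {
  "series": [
    [[0.325, -0.9, 0], [0, 0, 0], -1],
    [[0.325, -0.9, 0], [0, 0, 0], -1],
    [[0.325, -0.9, 0], [0, 0, 0], -1],
    [[0.325, -0.9, 0], [0, 0, 0], -1],
    [[0.325, -0.9, 0], [0, 0, 0], -1],
    [[0.325, -0.9, 0], [0, 0, 0], -1],
    [[0.325, -0.9, 0], [0, 0, 0], -1],
    [[0.325, -0.9, 0], [0, 0, 0], -1],
    [[0.325, -0.9, 0], [0, 0, 0], -1],
    [[0.325, -0.9, 0], [0, 0, 0], -1],
    [[0.325, -0.9, 0], [0, 0, 0], -1],
    [[0.325, -0.9, 0], [0, 0, 0], -1],
    [[0.325, -0.9, 0], [0, 0, 0], -1],
    [[0.325, -0.9, 0], [0, 0, 0], -1],
    [[0.325, -0.9, 0], [0, 0, 0], -1],
    [[0.325, -0.9, 0], [0, 0, 0], -1],
    [[0, 0, 0.4], [0, 0, 0], -1],
    [[0, 0, 0.4], [0, 0, 0], -1],
    [[0, 0, 0], [0, 0, 0], -1],
    [[0, 0, 0], [0, 0, 0], -1]
  ]
}}

```text
time_s: 40.62
tcp_pos: [0.6121, 0.1013, 0.1296]
eef_rot: [[0.998, -0.064, -0.0], [-0.064, -0.998, -0.001], [-0.0, 0.001, -1.0]]
ft_force: [-0.4, -0.1, -0.8]
opening: 0.377
gripper_force: 39.9
```

```bash
python3 -c "
from h import *
go([.6113,.1032,.095],-3.6,12)"
```

```text
t 40.62 tcp [0.6121 0.1013 0.1296] yaw -3.7 z [-3.e-04 -8.e-04 -1.e+00] | total [-0.029 -0.063  1.153] per row [-0.0024 -0.0053  0.0961] turn z total -0.019
```

{"api": "apply_moves", "payload": {
  "series": [
    [[-0.015, -0.03, 0.3], [0, 0, 0], -1],
    [[0, 0, 0.3], [0, 0, 0], -1],
    [[0, 0, 0.2], [0, 0, 0], -1],
    [[0, 0, 0.2], [0, 0, 0], -1],
    [[0, 0, 0.2], [0, 0, 0], -1],
    [[0, 0, 0.2], [0, 0, 0], -1],
    [[0, 0, 0.1], [0, 0, 0], -1],
    [[0, 0, 0], [0, 0, 0], -1],
    [[0, 0, 0], [0, 0, 0], -1]
  ]
}}

```text
time_s: 41.75
tcp_pos: [0.612, 0.1037, 0.085]
eef_rot: [[0.998, -0.063, 0.001], [-0.063, -0.998, 0.0], [0.001, -0.0, -1.0]]
ft_force: [1.3, 0.7, -0.6]
opening: 0.383
gripper_force: 39.9
```

{"api": "apply_moves", "payload": {
  "series": [
    [[0, 0, 0.1], [0, 0, 0], -1],
    [[0, 0, 0.06], [0, 0, 0], -1],
    [[0, 0, 0], [0, 0, 0], -1],
    [[0, 0, 0], [0, 0, 0], 0.3],
    [[0, 0, 0], [0, 0, 0], 0.3],
    [[0, 0, 0], [0, 0, 0], 0.3],
    [[0, 0, 0], [0, 0, 0], 0.3],
    [[0, 0, -0.4], [0, 0, 0], 0.3],
    [[0, 0, -0.7], [0, 0, 0], 0.3],
    [[0, 0, -0.9], [0, 0, 0], 0.3],
    [[0, 0, -0.3], [0, 0, 0], 0.3],
    [[0, 0, 0], [0, 0, 0], 0.3],
    [[0, 0, 0], [0, 0, 0], 0.3]
  ]
}}

```text
time_s: 43.38
tcp_pos: [0.611, 0.1034, 0.1478]
eef_rot: [[0.998, -0.063, -0.002], [-0.063, -0.998, -0.001], [-0.002, 0.001, -1.0]]
ft_force: [-0.5, 0.3, -0.2]
opening: 0.646
gripper_force: 0.0
```

```bash
python3 -c "
from h import *
go([.6046,.3237,.15],-3.6,8)"
```

```text
t 43.38 tcp [0.611  0.1034 0.1478] yaw -3.59 z [-2.2e-03 -5.0e-04 -1.0e+00] | total [-0.672 -7.317 -0.077] per row [-0.084  -0.9146 -0.0096] turn z total 0.002
```

{"api": "apply_moves", "payload": {
  "series": [
    [[-0.084, -0.915, 0], [0, 0, 0], 0.3],
    [[-0.084, -0.915, 0], [0, 0, 0], 0.3],
    [[-0.084, -0.915, 0], [0, 0, 0], 0.3],
    [[-0.084, -0.915, 0], [0, 0, 0], 0.3],
    [[-0.084, -0.915, 0], [0, 0, 0], 0.3],
    [[-0.084, -0.915, 0], [0, 0, 0], 0.3],
    [[-0.084, -0.915, 0], [0, 0, 0], 0.3],
    [[-0.084, -0.915, 0], [0, 0, 0], 0.3],
    [[0, 0, 0.5], [0, 0, 0], 0.3],
    [[0, 0, 0.5], [0, 0, 0], 0.3],
    [[0, 0, 0], [0, 0, 0], 0.3],
    [[0, 0, 0], [0, 0, 0], 0.3]
  ]
}}

```text
time_s: 44.88
tcp_pos: [0.606, 0.3224, 0.1187]
eef_rot: [[0.998, -0.065, -0.0], [-0.065, -0.998, -0.001], [-0.0, 0.001, -1.0]]
ft_force: [-0.1, 0.7, -0.5]
opening: 0.653
gripper_force: 0.0
```

```bash
python3 -c "
from h import *
go([.6046,.3237,.027],-3.6,8)
p,d,X=cloud('top'); 
u,v,R=273,200,24
Z=X[v-R:v+R,u-R:u+R]
for a,b in((.06,.069),(.069,.1),(.045,.058)):
  m=(Z[...,2]>a)&(Z[...,2]<b); print(a,m.sum(),np.median(Z[m],0),(Z[m].max(0)+Z[m].min(0))/2)
import cv2
cv2.imwrite('pics/t3.png',cv2.resize(p[165:235,240:310],None,fx=6,fy=6)[:,:,::-1])
"
```

```text
t 44.88 tcp [0.606  0.3224 0.1187] yaw -3.72 z [-1.e-04 -1.e-03 -1.e+00] | total [-0.048 -0.044  3.057] per row [-0.006  -0.0055  0.3821] turn z total -0.023
0.06 241 [0.61163182 0.10297109 0.06673274] [0.61132641 0.1029801  0.06451633]
0.069 64 [0.61062319 0.10410904 0.07112111] [0.61339935 0.10432387 0.07287863]
0.045 540 [0.60815465 0.10144692 0.05271335] [0.6116071  0.10327291 0.05161214]
```

View pics/t3.png

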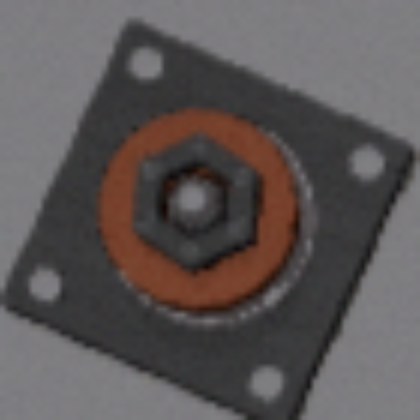

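The hex collar is seated flat on the wheel: its top reads 66.7 mm against 66 mm expected, concentric at crop (197,205). Now the brass collar.

{"api": "apply_moves", "payload": {
  "series": [
    [[-0.024, -0.022, 0.5], [0, 0, 0], 0.3],
    [[0, 0, 0.7], [0, 0, 0], 0.3],
    [[0, 0, 0.7], [0, 0, 0], 0.3],
    [[0, 0, 0.6], [0, 0, 0], 0.3],
    [[0, 0, 0.3], [0, 0, 0], 0.3],
    [[0, 0, 0.2], [0, 0, 0], 0.3],
    [[0, 0, 0], [0, 0, 0], 0.3],
    [[0, 0, 0], [0, 0, 0], -1],
    [[0, 0, 0], [0, 0, 0], -1],
    [[0, 0, 0], [0, 0, 0], -1],
    [[0, 0, 0], [0, 0, 0], -1],
    [[0, 0, 0], [0, 0, 0], -1],
    [[0, 0, 0], [0, 0, 0], -1]
  ],
  "force": 40
}}

```text
time_s: 46.55
tcp_pos: [0.6055, 0.3252, 0.0302]
eef_rot: [[0.998, -0.063, 0.002], [-0.063, -0.998, 0.001], [0.002, -0.001, -1.0]]
ft_force: [-0.2, 0.4, 5.3]
opening: 0.322
gripper_force: 39.7
```

{"api": "apply_moves", "payload": {
  "series": [
    [[0, 0, -0.3], [0, 0, 0], -1],
    [[0, 0, -0.6], [0, 0, 0], -1],
    [[0, 0, -0.9], [0, 0, 0], -1],
    [[0, 0, -0.9], [0, 0, 0], -1],
    [[0, 0, -0.9], [0, 0, 0], -1],
    [[0, 0, -0.6], [0, 0, 0], -1],
    [[0, 0, 0], [0, 0, 0], -1],
    [[0, 0, 0], [0, 0, 0], -1]
  ]
}}

```text
time_s: 47.55
tcp_pos: [0.604, 0.3243, 0.1537]
eef_rot: [[0.998, -0.063, -0.002], [-0.063, -0.998, -0.001], [-0.002, 0.001, -1.0]]
ft_force: [0.3, 0.3, -1.5]
opening: 0.318
gripper_force: 39.5
```

```bash
python3 -c "
from h import *
go([.6065,-.0813,.15],-3.6,16)
p,d,X=cloud('scene'); 
import cv2
cv2.imwrite('pics/s5.png',cv2.resize(p[80:280,330:530],None,fx=3,fy=3)[:,:,::-1])
"
```

```text
t 47.55 tcp [0.604  0.3243 0.1537] yaw -3.59 z [-0.002  -0.0013 -1.    ] | total [ 0.929 13.487  0.141] per row [0.0581 0.8429 0.0088] turn z total 0.002
```

View pics/s5.png

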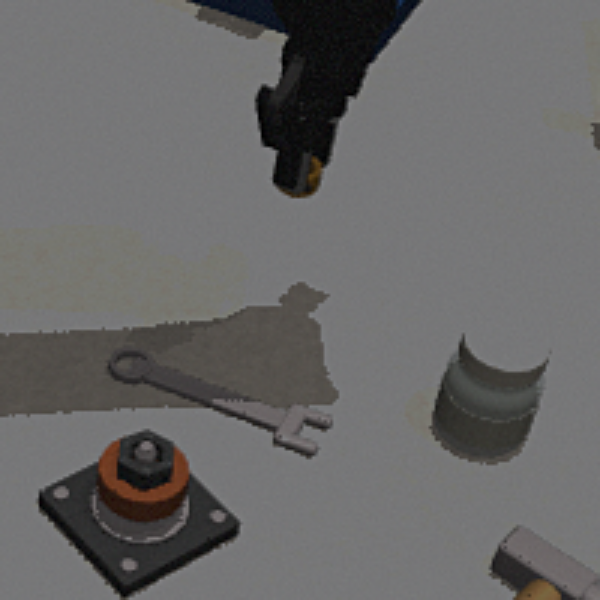

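The brass collar is held (crop (300,175)), and the stack on the square stand looks right. Over to the round spindle, passing well above the square one.

{"api": "apply_moves", "payload": {
  "series": [
    [[0.06, 0.843, 0], [0, 0, 0], -1],
    [[0.06, 0.843, 0], [0, 0, 0], -1],
    [[0.06, 0.843, 0], [0, 0, 0], -1],
    [[0.06, 0.843, 0], [0, 0, 0], -1],
    [[0.06, 0.843, 0], [0, 0, 0], -1],
    [[0.06, 0.843, 0], [0, 0, 0], -1],
    [[0.06, 0.843, 0], [0, 0, 0], -1],
    [[0.06, 0.843, 0], [0, 0, 0], -1],
    [[0.06, 0.843, 0], [0, 0, 0], -1],
    [[0.06, 0.843, 0], [0, 0, 0], -1],
    [[0.06, 0.843, 0], [0, 0, 0], -1],
    [[0.06, 0.843, 0], [0, 0, 0], -1],
    [[0.06, 0.843, 0], [0, 0, 0], -1],
    [[0.06, 0.843, 0], [0, 0, 0], -1],
    [[0.06, 0.843, 0], [0, 0, 0], -1],
    [[0.06, 0.843, 0], [0, 0, 0], -1],
    [[0, 0, 0.4], [0, 0, 0], -1],
    [[0, 0, 0.4], [0, 0, 0], -1],
    [[0, 0, 0], [0, 0, 0], -1],
    [[0, 0, 0], [0, 0, 0], -1]
  ]
}}

```text
time_s: 50.1
tcp_pos: [0.6082, -0.0794, 0.1307]
eef_rot: [[0.998, -0.061, -0.0], [-0.061, -0.998, 0.001], [-0.0, -0.001, -1.0]]
ft_force: [0.1, -0.9, -0.1]
opening: 0.326
gripper_force: 39.5
```

```bash
python3 -c "
from h import *
go([.607,-.0813,.095],-3.6,12)"
```

```text
t 50.1 tcp [ 0.6082 -0.0794  0.1307] yaw -3.47 z [-3.e-04  7.e-04 -1.e+00] | total [-0.034  0.068  1.191] per row [-0.0028  0.0056  0.0992] turn z total 0.025
```

{"api": "apply_moves", "payload": {
  "series": [
    [[-0.02, 0.03, 0.3], [0, 0, 0], -1],
    [[0, 0, 0.3], [0, 0, 0], -1],
    [[0, 0, 0.2], [0, 0, 0], -1],
    [[0, 0, 0.2], [0, 0, 0], -1],
    [[0, 0, 0.2], [0, 0, 0], -1],
    [[0, 0, 0], [0, 0, 0], -1],
    [[0, 0, 0], [0, 0, 0], -1]
  ]
}}

```text
time_s: 50.98
tcp_pos: [0.6076, -0.0818, 0.0951]
eef_rot: [[0.998, -0.063, 0.0], [-0.063, -0.998, -0.0], [0.0, 0.0, -1.0]]
ft_force: [0.0, 0.1, -0.8]
opening: 0.321
gripper_force: 39.5
```

{"api": "apply_moves", "payload": {
  "series": [
    [[0, 0, 0.2], [0, 0, 0], -1],
    [[0, 0, 0.2], [0, 0, 0], -1],
    [[0, 0, 0.15], [0, 0, 0], -1],
    [[0, 0, 0], [0, 0, 0], -1],
    [[0, 0, 0], [0, 0, 0], -1]
  ]
}}

```text
time_s: 51.6
tcp_pos: [0.6076, -0.0818, 0.0785]
eef_rot: [[0.998, -0.063, 0.0], [-0.063, -0.998, -0.0], [0.0, -0.0, -1.0]]
ft_force: [-0.8, -0.2, -1.0]
opening: 0.321
gripper_force: 39.5
```

Lower by 4 mm, release and back off.

{"api": "apply_moves", "payload": {
  "series": [
    [[0, 0, 0.1], [0, 0, 0], -1],
    [[0, 0, 0.03], [0, 0, 0], -1],
    [[0, 0, 0], [0, 0, 0], -1],
    [[0, 0, 0], [0, 0, 0], 0.3],
    [[0, 0, 0], [0, 0, 0], 0.3],
    [[0, 0, 0], [0, 0, 0], 0.3],
    [[0, 0, 0], [0, 0, 0], 0.3],
    [[0, 0, -0.4], [0, 0, 0], 0.3],
    [[0, 0, -0.7], [0, 0, 0], 0.3],
    [[0, 0, -0.9], [0, 0, 0], 0.3],
    [[0, 0, -0.9], [0, 0, 0], 0.3],
    [[-0.9, 0, 0], [0, 0, 0], 0.3],
    [[-0.9, 0, 0], [0, 0, 0], 0.3],
    [[-0.9, 0, 0], [0, 0, 0], 0.3],
    [[-0.9, 0, 0], [0, 0, 0], 0.3],
    [[-0.9, 0, 0], [0, 0, 0], 0.3],
    [[-0.9, 0, 0], [0, 0, 0], 0.3],
    [[0, 0, 0], [0, 0, 0], 0.3],
    [[0, 0, 0], [0, 0, 0], 0.3]
  ]
}}

```text
time_s: 53.98
tcp_pos: [0.447, -0.0717, 0.1625]
eef_rot: [[0.998, -0.063, 0.003], [-0.063, -0.998, -0.0], [0.003, 0.0, -1.0]]
ft_force: [1.4, 0.3, -0.6]
opening: 0.649
gripper_force: 0.0
```

```bash
python3 -c "
from h import *
import cv2
p,d,X=cloud('top',3)
for u,v,bs in((273,200,((.062,.069),(.047,.056))),(380,202,((.057,.065),(.041,.05)))):
  Z=X[v-24:v+24,u-24:u+24]
  for a,b in bs:
    m=(Z[...,2]>a)&(Z[...,2]<b); print(a,m.sum(),np.median(Z[m],0),(Z[m].max(0)+Z[m].min(0))/2)
c=p[165:240,240:420]; ps,_=vision.read_camera('scene')
cv2.imwrite('pics/f.png',np.vstack([cv2.resize(c,(576,240)),cv2.resize(ps[190:345,280:528],(576,360))])[:,:,::-1])
"
```

```text
0.062 249 [0.6116615  0.10303449 0.06684715] [0.61218474 0.10298418 0.06547459]
0.047 536 [0.60799429 0.10205753 0.05279945] [0.61117979 0.10324292 0.0515153 ]
0.057 138 [ 0.60564439 -0.08243097  0.06061604] [ 0.60572046 -0.08192711  0.06059517]
0.041 264 [ 0.60048738 -0.07371618  0.04490578] [ 0.60530485 -0.07909636  0.04518049]
```

View pics/f.png

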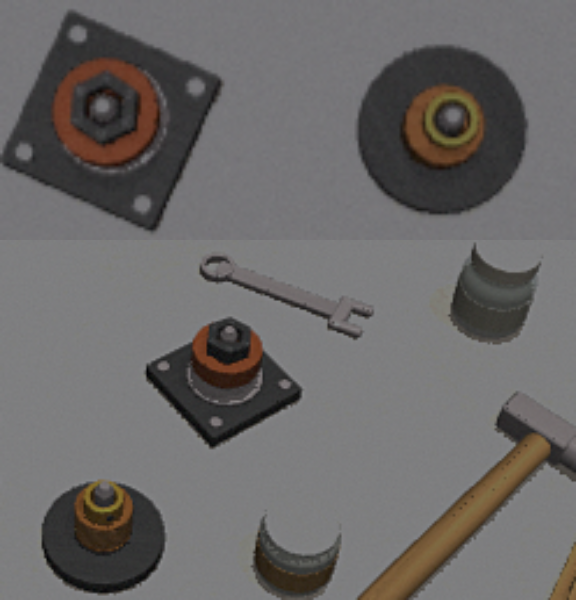

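Both stacks are complete, level and seated: the brass collar's top reads 60.6 mm (60 expected) and the hex collar's 66.8 mm (66 expected). The arm is clear, so I'm handing in.

```bash
python3 -c "
from workcell import manip
print(manip.sign_off())"
```

```text
the job is handed in; nothing more can be done
None
```

Both arbors are made up and handed in at about 54 s: the flange, the 58 mm wheel and the hex collar are on the square-foot spindle, and the drum and brass collar are on the round-foot one. All parts measured seated and in line; the hand-in returned no verdict.

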